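# Bolt the showcase latch for the night

## Task

Lock up the glazed showcase: with a fingertip against its thumb pins, turn the brass locking disc until its slot lines up with the steel bar, then push the bar by its red stud through the disc until it is fully home in the keeper beyond. Only push, gripping and lifting nothing and not forcing the lock, leave the wares standing on and around the case where they are, and finish clear of everything.

Things in the scene. Friction and masses are not known exactly. Their poses are not given: they have to be found in the camera images.
- case: Glazed showcase in dark wood, 300 (x) x 380 (y) x 85 mm high, screwed down. Origin: centre of its underside; x points from the robot side to the customer side, y left along the rail, z up. The 120 mm nearest the robot (x -150 to -30 mm) is the wooden lock rail, top 85 mm above the counter; the rest of the top is glass. The whole lock lies on the rail along the line x = -90 mm.
- disc (a joint): Angle of the brass locking disc about its upright axis, rad, growing anticlockwise from above. At 0 and equally at 3.14 its slot lies along the bar's line (case y): either will do. Range -0.7 to 3.84; it stays where left (friction 0.07 N m, some 3 N at a pin). Slot 16 mm wide with flared mouths, bar 12 mm with tapered nose: within about 0.1 rad the bar enters, else the disc stops it.
- disc_centre (a point): Centre of the top face of the locking disc, 105 mm above the counter, at case x -90, y 50 mm. The disc is 72 mm across and 20 mm high on the rail, with a straight slot right across it, 15 mm deep. The point's y axis runs along the slot and its x axis towards pin a.
- pin_a (a point): Middle of the top of one of the disc's two upright brass thumb pins: 12 mm diameter, 26 mm high above the disc's top face (top 131 mm above the counter), 24 mm from the disc's axis, square to the slot. At disc angle 0 it lies on the case's +x side of the axis.
- pin_b (a point): The same for the other thumb pin, opposite pin a (48 mm between the two).
- keeper (a point): Middle of the top of the keeper, a fixed steel staple (28 mm wide, 10 mm long, top 22.5 mm above the rail) 47 mm beyond the disc's centre on the case's +y side; the bar's nose ends up in it. A like staple stands 52 mm before the disc's centre (-y side), and from there the bar's channel, top 19 mm above the rail, runs on to case y = -136 mm.
- bar (a joint): Travel of the steel bar towards the case's +y, m: 0 = drawn right back, 0.106 = fully home, against its stop with the nose showing 8 mm beyond the keeper. It slides with about 2 N of friction and stays where it is left. The bar's nose meets the disc at about 0.010.
- stud_top (a point): Middle of the top of the red push stud standing on the bar: 15 mm diameter, its sides upright from 105.5 to 128.5 mm above the counter. It moves with the bar along case y; the bar's nose is 126 mm ahead of it (+y), and drawn back it stands at case y = -122 mm.
- bell: Small brass hand bell, 40 mm diameter, 54 mm high, standing loose on the lock rail beyond the keeper. Origin: centre of its underside. Leave it alone.
- egg_cup: Blue china egg cup, 44 mm diameter, 50 mm high, loose on the glass. Origin: centre of its underside. Leave it alone.
- scent: Amber scent bottle, 32 mm diameter, 55 mm high, loose on the glass. Origin: centre of its underside. Leave it alone.
- mug: White china mug, 76 mm diameter, 85 mm high, on the counter beside the case. Origin: centre of its underside. Leave it alone.
- jar: Green glass jar with a brass lid, 64 mm diameter, 85 mm high, on the counter beside the case. Origin: centre of its underside. Leave it alone.
- napkin_ring: Plain steel napkin ring, 46 mm diameter, 28 mm high, loose on the glass. Origin: centre of its underside. Leave it alone.

How it is judged:
By the outcome, as a careful person would: the job done as asked, in the order asked, and still so for the second after the job is handed in, with the robot touching nothing.
It also fails if it takes over 45 s, if anything falls off the work surface, if the arm or the gripper's body presses on something with over 40 N, if the wrist force passes 120 N, or if a joint passes its speed limit or range.

## Robot

A 6-joint arm with a two-finger parallel gripper is mounted at the origin on the work surface. World frame = base frame: x ahead of the robot, y to its left, z up, the work surface at z = 0. Lengths are in mm, angles in degrees, forces in N, time in s.
With the tool pointing down it reaches from about 350 to 850 mm from the base axis. Payload 8.1 kg.
Tool frame: the origin (TCP) lies at the very end of the fingers, on their centre line; the grasp point (between the pads) lies 19 mm behind it (r.grip_depth is the distance from the TCP to the grasp point, in mm); z points along the fingers, y is the direction in which the jaws open and shut (so a half turn about z gives the same grasp; the last joint's range is limited). The gripper opens to 85 mm and grips with 20 to 120 N. Pads are 22 mm wide; open, the fingers measure 114 mm over their backs; the gripper's body (76 mm by 85 mm) begins 54 mm behind the grasp point. The pads swing forward as they close: fully open they stand 13 mm farther back than shut.
Start: joints at [71.425, 7.471, 85.268, -0, 87.261, -4.893], TCP at [141.9, 582.984, 231.292] pointing down, gripper open.
Joint ranges: [-169.43, 169.43], [-51.17, 129.36], [1.28, 143.12], [-76.62, 256.62], [0, 156.53], [-152.29, 152.29]. Speed limits (degrees/s): [136.94, 136.94, 159.86, 180, 180, 180].

## Interface

Orientations are given as [roll, pitch, yaw] about the fixed x, y, z axes, in that order (R = Rz(yaw) Ry(pitch) Rx(roll)).
In Python, from bench import status, viewer, hand_in, r gives the robot as it stands.
- The arm moves only by the shell command python3 -m crank 'ROWS' [OPENING] [FORCE]. ROWS is a JSON object of lists of equal length, an entry for each row: "slide": the shift along the tool's x, y, z in m, a list of three; "twist": the turn about the tool's z in rad. A call has 1 to 8 rows; each row shifts and turns the commanded pose from where the row before left it, along the tool's axes as they then stand; what a row does not reach is not made up. A row lasts 1/10 s, in which the tool goes at most 50 mm and 8.59 degrees, less where a joint would pass 70% of its speed; a pose out of reach is approached as far as the arm can. A call with a gripper value outside its range is refused whole. OPENING is the closure, from 0 (fully open) to 1 (shut), set as the call begins (- or left out, the last holds). The fingers move at their own pace and stop on an object; FORCE is the grip in N (left out, the last holds). Time passes only in rows, so rows that do not move let the fingers close. It gives the time, the measured TCP pose, the force and the opening at its end, in the units of the state.
- status.sense(): the state, without advancing time (a new reading comes with each control period).
- viewer.snapshot(name): name is "side" or "top"; returns a dict with "img" (480x640x3 uint8, red, green, blue), "fx", "fy", "cx", "cy" (pixels), "k1" (the pictures are not rectified: a ray, as slopes to the right and down, at radius r is drawn at 1 + k1 r^2 times it, then the intrinsics apply), "R" (3x3) and "t" (3): a world point X has camera coordinates R X + t. Camera axes: x right, y down, z forward; pixel columns grow to the right and rows downward; lengths in mm; the calibration is good to about 2 mm. A picture is of the moment at which its call begins. There is no depth.
- hand_in(): hands the job in, once; it reports no verdict.
The state is a dict: "time": time; "joint_pos": joint angles; "qd": joint speeds; "joint_efforts": joint torques, N m; "tool_pos": TCP position; "tcp_rot": TCP orientation; "ft_force": force on the tool from outside, world axes, zero at the start; "wrist_torque": the same for the moment, N m; "finger_gap": finger opening in mm.
Only numpy, scipy, OpenCV 4.12 (cv2) and the standard library are available. Lean on these libraries where they do the work, as an engineer would, in place of code of your own. Each camera call takes 0.05 s, during which the arm holds its last target.

## Working session

There is one attempt and no reset: what is moved stays moved. The work goes in short steps, Python scripts to look and compute and a shell command to move; the robot and the scene stay as the last step left them, time stands still between calls to the robot, and variables do not carry over. Pictures are saved under pics/ and viewed, and the job is handed in when it is done.

```bash
ls; mkdir -p pics
python3 - <<'E'
from bench import status, viewer, r
import cv2
print(status.sense())
for n in ("side","top"):
    s=viewer.snapshot(n); cv2.imwrite(f"pics/{n}0.png",s["img"][:,:,::-1])
    print(n,{k:(v.tolist() if hasattr(v,'tolist') else v) for k,v in s.items() if k!="img"})
E
```

```text
pics
{'time': 0.0, 'joint_pos': array([ 7.14226605e+01,  7.51590411e+00,  8.53300417e+01, -1.75606083e-03,
        8.72604520e+01, -4.89181841e+00]), 'qd': array([-0.13821267, -0.04429276,  0.00857497, -0.00097901,  0.05714563,
       -0.03401853]), 'joint_efforts': array([-7.26636681e-04, -5.69395530e+01, -5.00545192e+01, -1.81234386e-04,
        1.50464906e-02, -2.29896324e-05]), 'tool_pos': array([141.75624024, 582.44774787, 230.2288163 ]), 'tcp_rot': array([-1.79893840e+02, -7.32552573e-03,  1.66314558e+02]), 'ft_force': array([-0.16243311,  0.2828832 ,  0.41329511]), 'wrist_torque': array([-0.0266863 , -0.02107682,  0.01913733]), 'finger_gap': 85.51887811739702}
side {'fx': 460.62672468733547, 'fy': 460.62672468733547, 'cx': 321.4081788210581, 'cy': 240.40425855137815, 'k1': -0.021268714648065748, 'R': [[0.876868740669761, -0.4802868793807828, 0.020633107640319767], [-0.26409682438490867, -0.5171417628605952, -0.8141359004829863], [0.4016890326932443, 0.7084411835855572, -0.5803076859855126]], 't': [-529.9488264572653, 237.36729745477547, 637.8100798548594]}
top {'fx': 551.5642344073207, 'fy': 551.5642344073207, 'cx': 326.4301834371708, 'cy': 230.06200236572946, 'k1': -0.12116576845640678, 'R': [[0.015896156179636727, -0.9998252569151611, -0.009837065276003662], [-0.9934937289137249, -0.014684336885314208, -0.11293618047083386], [0.11277199487379283, 0.011568313825720607, -0.9935535472672898]], 't': [28.030861969558103, 604.049258982751, 1029.1405248404208]}
```

View pics/side0.png

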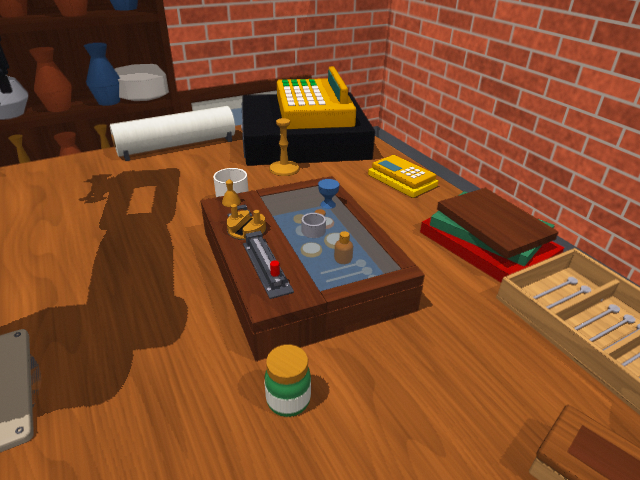

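View pics/top0.png

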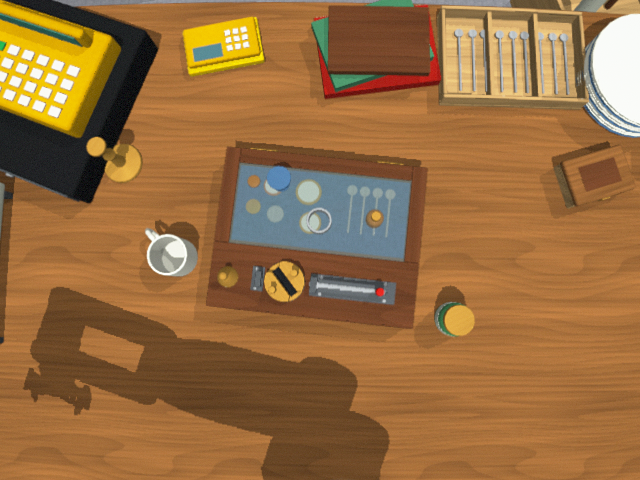

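The side view shows the lock on the left rail, with the stud at (275,267) and the disc at (246,222). In the top view the disc is at (285,281), the red stud at (380,292), the keeper at (257,279) and the bell at (228,276). I'll zoom in and measure.

```bash
cat > h.py <<'E'
import numpy as np, cv2
from bench import status, viewer
def K(s): return np.array([[s["fx"],0,s["cx"]],[0,s["fy"],s["cy"]],[0,0,1.]])
def ray(s,u,v):
    p=cv2.undistortPoints(np.array([[[u,v]]],float),K(s),np.array([s["k1"],0,0,0.]))[0,0]
    # opencv model: xd = xu(1+k1 r^2) with r undistorted
    R=np.array(s["R"]);t=np.array(s["t"])
    return -R.T@t, R.T@np.array([p[0],p[1],1])
def onz(s,u,v,z):
    o,d=ray(s,u,v); return o+d*(z-o[2])/d[2]
def proj(s,X):
    R=np.array(s["R"])
    return cv2.projectPoints(np.array(X,float).reshape(-1,1,3),cv2.Rodrigues(R)[0],np.array(s["t"],float),K(s),np.array([s["k1"],0,0,0.]))[0].reshape(-1,2)
def cent(mask):
    n,l,st,c=cv2.connectedComponentsWithStats(mask.astype(np.uint8)); 
    return sorted([(int(st[i,4]),c[i].round(1).tolist(),st[i,:4].tolist()) for i in range(1,n)],reverse=True)
def crop(s,x0,y0,w,h,k,name):
    im=np.ascontiguousarray(s["img"][y0:y0+h,x0:x0+w,::-1]); cv2.imwrite("pics/"+name,cv2.resize(im,None,fx=k,fy=k,interpolation=cv2.INTER_CUBIC))
E
python3 - <<'E'
from h import *
s=viewer.snapshot("top"); crop(s,200,230,230,110,3.4,"topz0.png")
a=viewer.snapshot("side"); crop(a,195,165,120,140,4.2,"sidez0.png")
for n,q in (("top",s),("side",a)):
    im=q["img"].astype(int); red=(im[...,0]>150)&(im[...,1]<60)&(im[...,2]<60)
    print(n,[c for c in cent(red) if c[0]>8][:5])
E
```

```text
top [(957, [404.2, 73.8], [339, 17, 102, 76]), (252, [325.8, 78.2], [319, 51, 16, 44]), (49, [379.3, 291.4], [376, 288, 7, 8]), (17, [422.1, 5.8], [415, 5, 13, 2]), (10, [316.7, 18.4], [314, 18, 7, 2])]
side [(506, [482.8, 253.9], [432, 227, 96, 48]), (209, [546.2, 254.2], [529, 242, 35, 24]), (44, [274.0, 263.1], [270, 260, 9, 7]), (32, [426.4, 221.2], [422, 218, 8, 8])]
```

```bash
ls pics
```

```text
side0.png
sidez0.png
top0.png
topz0.png
```

View pics/topz0.png

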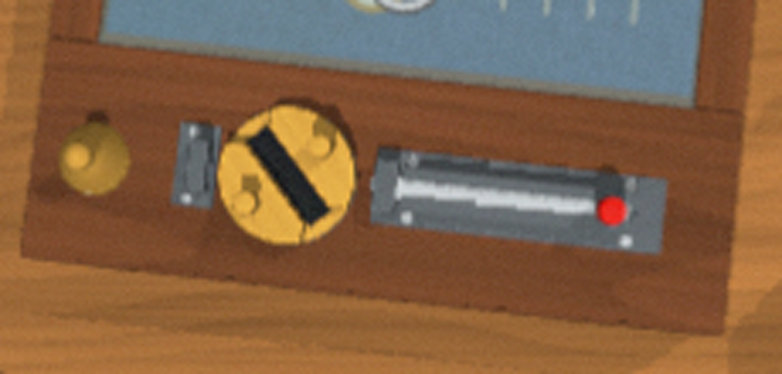

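View pics/sidez0.png

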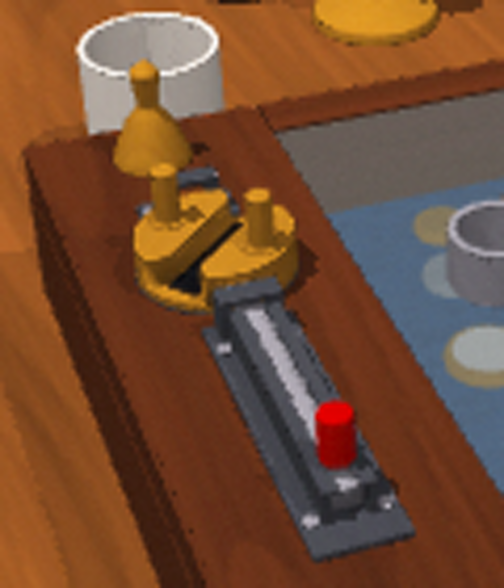

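Run:
```python
from h import *
s=viewer.snapshot("top"); a=viewer.snapshot("side")
f=lambda u,v:((u+.5)/3.4-.5+200,(v+.5)/3.4-.5+230)
g=lambda u,v:((u+.5)/4.2-.5+195,(v+.5)/4.2-.5+165)
im=s["img"]; dark=(im.max(2)<45); 
print([c for c in cent(dark[250:310,260:310]) if c[0]>20])
hsv=cv2.cvtColor(im,cv2.COLOR_RGB2HSV)
br=(hsv[...,0]>14)&(hsv[...,0]<28)&(hsv[...,1]>150)&(hsv[...,2]>150); br[:, :255]=0;br[:,310:]=0;br[:250]=0;br[310:]=0
ys,xs=np.nonzero(br|(dark&(np.hypot(np.arange(640)[None]-284.5,np.arange(480)[:,None]-281.5)<15)))
(c,rad)=cv2.minEnclosingCircle(np.c_[xs,ys].astype(np.float32)); print('disc circ',c,rad)
ys,xs=np.nonzero(dark[250:310,260:310]);
for nm,p,z in [("stud",(379.5,291.6),128.5),("disc",f(288,176),105),("circ",c,105),("keeper",f(196,166),107.5),
 ("slot1",f(254,136),105),("slot1b",f(266,128),105),("slot2",f(310,224),105),("slot2b",f(326,213),105),
 ("pinR",f(321,143),131),("pinL",f(245,202),131),("c BL",f(22,256),85),("c BR",f(722,332),85),("bell top",f(75,158),139)]:
    print(nm,onz(s,*p,z).round(1))
print("side")
for nm,p,z in [("stud",g(337,411),128.5),("pinL",g(163,172),131),("pinR",g(258,195),131),("disc",g(216,233),105)]:
    print(nm,onz(a,*p,z).round(1))
```

```text
[(180, [24.2, 31.2], [13, 18, 23, 27])]
disc circ (283.916015625, 281.13739013671875) 20.245059967041016
stud [486.6 -57.7 128.5]
disc [502.2 110.1 105. ]
circ [502.7 110.9 105. ]
keeper [506.5 158.4 107.5]
slot1 [522.9 128.5 105. ]
slot1b [527.2 122.3 105. ]
slot2 [477.3  98.  105. ]
slot2b [483.2  89.7 105. ]
pinR [518.8  91.3 131. ]
pinL [488.1 129.6 131. ]
c BL [456.9 254.2  85. ]
c BR [ 423.1 -120.9   85. ]
bell top [508.7 216.3 139. ]
side
stud [486.7 -58.3 128.5]
pinL [486.7 128.4 131. ]
pinR [516.5  91.9 131. ]
disc [502.3 110.3 105. ]
```

```bash
cat >> h.py <<'E'
def rel(x,y,z):
    from scipy.spatial.transform import Rotation as Ro
    st=status.sense(); R=Ro.from_euler('xyz',st["tcp_rot"],degrees=True).as_matrix()
    print("t",round(st["time"],2),"pos",st["tool_pos"].round(1),"rot",st["tcp_rot"].round(2),"F",st["ft_force"].round(1),"gap",round(st["finger_gap"],1))
    print("tool delta mm",(R.T@(np.array([x,y,z])-st["tool_pos"])).round(1))
E
python3 -m crank '{"slide":[[0,0,0],[0,0,0],[0,0,0]],"twist":[0.125,0.125,0]}' 1 20
python3 -c "
from h import *
rel(500,58,200)"
```

```text
time: 0.6
tool_pos: [141.9, 582.9, 231.2]
tcp_rot: [-180.0, 0.0, 151.9]
ft_force: [-0.3, -0.6, -0.8]
finger_gap: 44.1
t 0.6 pos [141.9 582.9 231.2] rot [-179.99    0.    151.88] F [-0.3 -0.6 -0.8] gap 44.1
tool delta mm [-563.3 -294.2   31.3]
```

```bash
python3 -m crank '{"slide":[[-0.035,-0.0184,0],[-0.035,-0.0184,0],[-0.035,-0.0184,0],[-0.035,-0.0184,0],[-0.035,-0.0184,0],[-0.035,-0.0184,0],[-0.035,-0.0184,0],[-0.035,-0.0184,0]],"twist":[0,0,0,0,0,0,0,0]}'
python3 -m crank '{"slide":[[-0.035,-0.0184,0],[-0.035,-0.0184,0],[-0.035,-0.0184,0],[-0.035,-0.0184,0],[-0.035,-0.0184,0],[-0.035,-0.0184,0],[-0.035,-0.0184,0],[0,0,0]],"twist":[0,0,0,0,0,0,0,0]}'
python3 - <<'E'
from h import *
rel(507,70,150)
s=viewer.snapshot("side"); crop(s,150,60,260,240,2.5,"side1.png")
E
```

```text
time: 1.4
tool_pos: [320.6, 320.2, 231.5]
tcp_rot: [180.0, 0.0, 152.3]
ft_force: [0.6, 0.2, 0.2]
finger_gap: -0.2
time: 2.2
tool_pos: [477.7, 89.0, 231.3]
tcp_rot: [-179.9, 0.1, 152.0]
ft_force: [-0.3, 0.1, -0.3]
finger_gap: 0.2
t 2.2 pos [477.7  89.  231.3] rot [-1.7995e+02  8.0000e-02  1.5198e+02] F [-0.3  0.1 -0.3] gap 0.2
tool delta mm [-34.7  -3.   81.3]
```

View pics/side1.png

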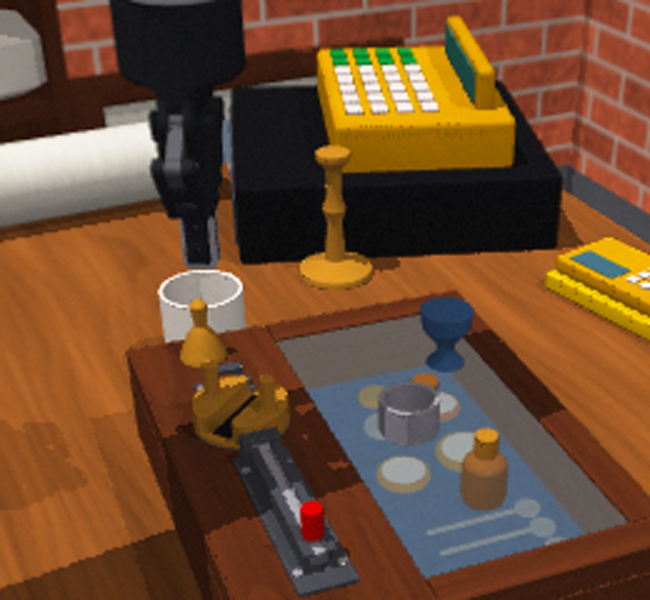

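The tool is high and clear, with the tip at about (203,262) in the crop. The scene is unchanged. I'll go behind pin b.

```bash
python3 -m crank '{"slide":[[-0.0165,-0.0028,0.02],[-0.0165,-0.0028,0.02],[0,0,0.02],[0,0,0.01],[0,0,0]],"twist":[0,0,0,0,0]}'
python3 - <<'E'
from h import *
rel(504.7,67.2,114)
s=viewer.snapshot("side"); crop(s,190,100,130,170,3.5,"side2.png")
E
```

```text
time: 2.75
tool_pos: [500.7, 73.1, 159.6]
tcp_rot: [-179.9, -0.2, 152.1]
ft_force: [-0.0, -0.6, 0.4]
finger_gap: -0.2
t 2.75 pos [500.7  73.1 159.6] rot [-179.91   -0.18  152.13] F [-0.  -0.6  0.4] gap -0.2
tool delta mm [-6.4 -3.3 45.6]
```

View pics/side2.png

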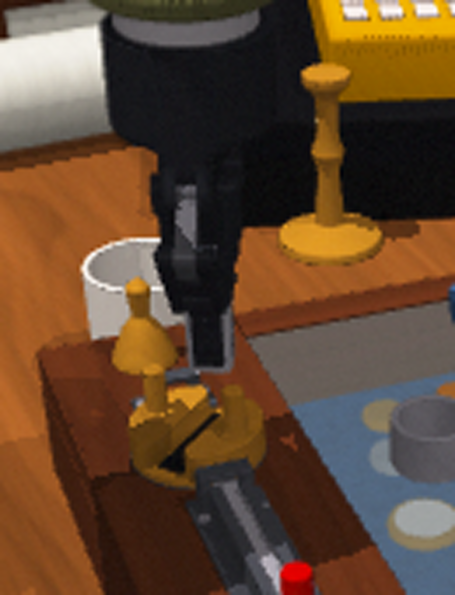

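The tip, at about (212,365), is above and just bar-side of pin b. I'll shift over and descend.

```bash
python3 -m crank '{"slide":[[-0.0064,-0.0033,0],[0,0,0.016],[0,0,0.015],[0,0,0.0145],[0,0,0]],"twist":[0,0,0,0,0]}'
python3 - <<'E'
from h import *
rel(517.8,91.9,114)
s=viewer.snapshot("side"); crop(s,190,100,130,170,3.5,"side3.png")
E
```

```text
time: 3.3
tool_pos: [504.6, 66.4, 113.2]
tcp_rot: [-179.9, -0.2, 152.0]
ft_force: [-0.5, -1.0, 0.3]
finger_gap: 0.3
t 3.3 pos [504.6  66.4 113.2] rot [-179.88   -0.21  152.  ] F [-0.5 -1.   0.3] gap 0.3
tool delta mm [ 0.4 28.7 -0.9]
```

View pics/side3.png

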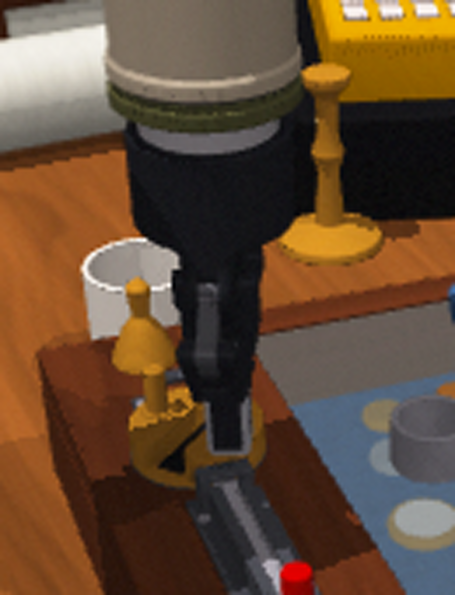

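The tip is down bar-side of pin b. I'll push along tool +y in small steps and watch the force.

```bash
for i in 1; do python3 -m crank '{"slide":[[0,0.003,0],[0,0.003,0],[0,0,0]],"twist":[0,0,0]}'; done
python3 -m crank '{"slide":[[0,0.002,0],[0,0,0]],"twist":[0,0]}'
python3 -m crank '{"slide":[[0,0.002,0],[0,0,0]],"twist":[0,0]}'
python3 -m crank '{"slide":[[0,0.002,0],[0,0,0]],"twist":[0,0]}'
python3 -m crank '{"slide":[[0,0.002,0],[0,0,0]],"twist":[0,0]}'
```

```text
time: 3.65
tool_pos: [510.0, 72.2, 116.6]
tcp_rot: [179.9, 0.1, 152.0]
ft_force: [-0.3, -0.6, 0.6]
finger_gap: 0.1
time: 3.85
tool_pos: [510.4, 73.5, 116.1]
tcp_rot: [-180.0, 0.0, 152.0]
ft_force: [-0.1, -1.2, -0.0]
finger_gap: -0.3
time: 4.05
tool_pos: [511.5, 74.5, 116.1]
tcp_rot: [-179.9, 0.1, 152.0]
ft_force: [-0.3, -4.8, 0.7]
finger_gap: 0.1
time: 4.25
tool_pos: [512.6, 76.0, 116.1]
tcp_rot: [-179.9, 0.1, 152.0]
ft_force: [1.1, -4.6, 0.6]
finger_gap: -0.1
time: 4.45
tool_pos: [513.5, 77.9, 116.1]
tcp_rot: [-179.9, 0.1, 152.0]
ft_force: [0.9, -4.4, 0.6]
finger_gap: -0.2
```

Contact came at about TCP (511,74), and 4–5 N is turning the disc. About 14 mm remains, so I'll go 10 mm and then look.

```bash
python3 -m crank '{"slide":[[0,0.0025,0],[0,0.0025,0],[0,0.0025,0],[0,0.0025,0],[0,0,0]],"twist":[0,0,0,0,0]}'
python3 - <<'E'
from h import *
s=viewer.snapshot("side"); crop(s,190,140,110,130,4.2,"side4.png")
s=viewer.snapshot("top"); crop(s,200,230,230,110,3.4,"top4.png")
E
```

```text
time: 4.95
tool_pos: [518.0, 87.3, 115.9]
tcp_rot: [-180.0, 0.0, 152.0]
ft_force: [-0.1, -2.9, 0.9]
finger_gap: 0.0
```

View pics/side4.png

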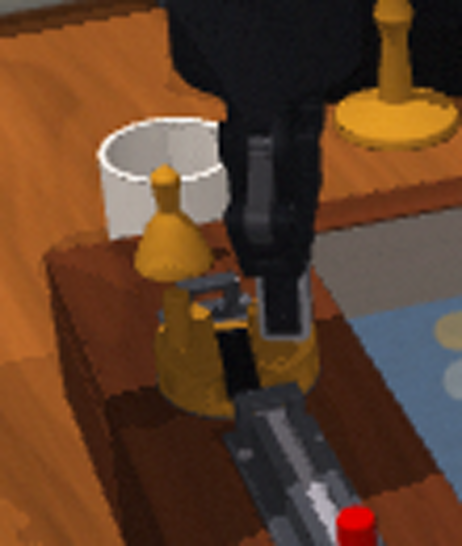

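View pics/top4.png

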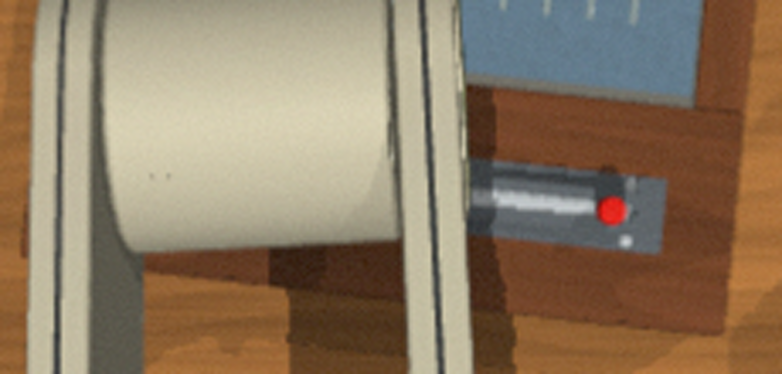

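The side view shows the slot close to the bar's line, with pin a's top at (176,291). The arm hides the disc in the top view. I'll measure pin a.

Run:
```python
from h import *
a=viewer.snapshot("side")
g=lambda u,v:((u+.5)/4.2-.5+190,(v+.5)/4.2-.5+140)
p=onz(a,*g(176,292),131); print(p, np.degrees(np.arctan2(p[1]-110.3,p[0]-502.4)))
q=onz(a,*g(234,331),105); q2=onz(a,*g(241,389),105); print(q,q2,np.degrees(np.arctan2(q[1]-q2[1],q[0]-q2[0])))
for th in (160,167,174.8): print(th, ((proj(a,[502.4+24*np.cos(np.radians(th)),110.3+24*np.sin(np.radians(th)),131])[0]-[190,140]+.5)*4.2-.5).round(0))
```

```text
[479.30255103 118.06228036 131.        ] 161.42422451227247
[503.21860015 116.2236243  105.        ] [489.38558537  72.0561152  105.        ] 72.60973808327745
160 [177. 291.]
167 [177. 295.]
174.8 [179. 299.]
```

Pin a reads 161–167° against a target of 174.8°. I'll push 3 mm more, then back off and up to look.

```bash
python3 -m crank '{"slide":[[0,0.0015,0],[0,0.0015,0],[0,0,0]],"twist":[0,0,0]}'
python3 -m crank '{"slide":[[0,-0.008,0],[0,-0.008,0],[0,0,-0.02],[0,0,-0.03],[0,-0.035,0],[0,-0.04,0],[0,-0.04,0],[0,0,0]],"twist":[0,0,0,0,0,0,0,0]}'
python3 - <<'E'
from h import *
s=viewer.snapshot("side"); crop(s,190,140,110,130,4.2,"side5.png")
s=viewer.snapshot("top"); crop(s,200,230,230,110,3.4,"top5.png")
E
```

```text
time: 5.4
tool_pos: [519.1, 90.4, 115.8]
tcp_rot: [180.0, -0.0, 152.0]
ft_force: [-0.3, -3.5, 1.5]
finger_gap: 0.1
time: 6.2
tool_pos: [455.5, -28.7, 165.5]
tcp_rot: [-179.9, -0.0, 151.8]
ft_force: [0.0, 0.9, 0.1]
finger_gap: -0.1
```

View pics/side5.png

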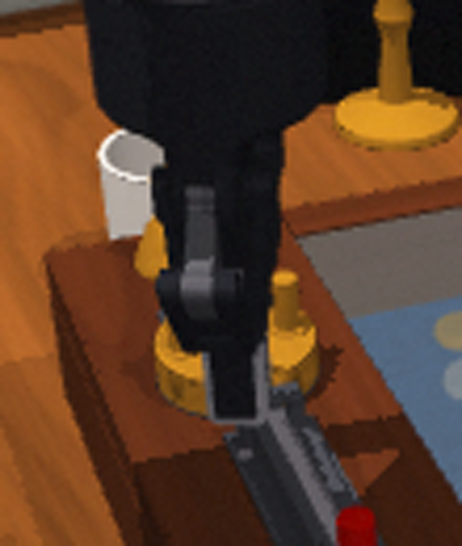

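View pics/top5.png

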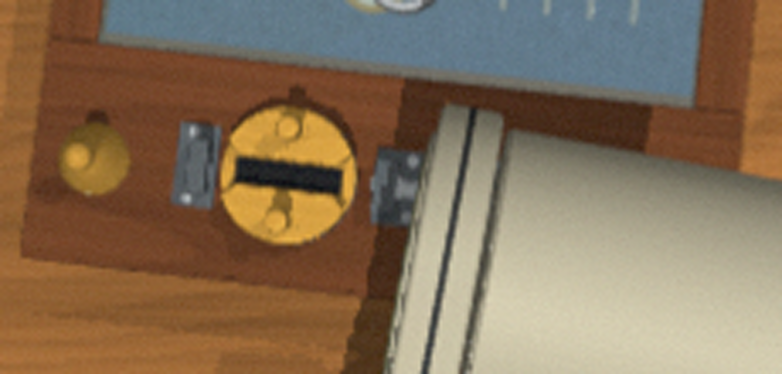

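In the top view the slot runs (236,170)–(342,180), with the pins at (289,124) and (277,217). That looks nearly along the bar line, so I'll measure it.

Run:
```python
from h import *
s=viewer.snapshot("top"); im=s["img"]
dark=(im.max(2)<45).astype(np.uint8)
m=np.zeros_like(dark); m[262:302,266:303]=dark[262:302,266:303]
n,l,st,c=cv2.connectedComponentsWithStats(m); k=1+np.argmax(st[1:,4]); ys,xs=np.nonzero(l==k)
P=np.array([onz(s,x,y,105)[:2] for x,y in zip(xs,ys)]); print(len(P),P.mean(0))
w,v=np.linalg.eigh(np.cov(P.T)); print("slot deg",np.degrees(np.arctan2(v[1,1],v[0,1]))%180)
f=lambda u,v:((u+.5)/3.4-.5+200,(v+.5)/3.4-.5+230)
a=onz(s,*f(277,217),131);b=onz(s,*f(289,124),131); print(a,b,np.degrees(np.arctan2(*(a-b)[1::-1]))-90)
k=onz(s,*f(196,166),107.5);print(k)
rel(486.6-.0906*40,-57.7-.9959*40,160)
```

```text
188 [502.41731583 110.29319038]
slot deg 83.77394419853294
[480.72430586 113.00991409 131.        ] [528.28755369 107.95665369 131.        ] 83.93547622598302
[506.50806107 158.40426719 107.5       ]
t 6.35 pos [457.5 -25.5 165.9] rot [1.7995e+02 2.0000e-02 1.5193e+02] F [ 0.4 -0.4  0.9] gap -0.1
tool delta mm [-56.4 -51.6   5.9]
```

The slot is within about 1° of the bar line (83.8° against about 84.8°). Next I'll turn the tool square to the bar and go behind the stud.

```bash
python3 -m crank '{"slide":[[0,0,0],[0,0,0],[0,0,0],[0,0,0]],"twist":[-0.1333,-0.1333,-0.1333,0]}'
python3 -c "
from h import *
rel(486.6-.0906*36,-57.7-.9959*36,160)"
```

```text
time: 6.75
tool_pos: [457.9, -24.4, 165.7]
tcp_rot: [180.0, -0.0, 175.1]
ft_force: [-0.2, -0.1, 0.1]
finger_gap: -0.3
t 6.75 pos [457.9 -24.4 165.7] rot [ 1.7997e+02 -1.0000e-02  1.7512e+02] F [-0.2 -0.1  0.1] gap -0.3
tool delta mm [-31.3 -66.7   5.6]
```

```bash
python3 -m crank '{"slide":[[-0.016,-0.033,0],[-0.0155,-0.033,0],[0,0,0],[0,0,0.025],[0,0,0.0245],[0,0,0]],"twist":[0,0,0,0,0,0]}'
python3 - <<'E'
from h import *
rel(486.6,-57.7,116)
s=viewer.snapshot("side"); crop(s,190,140,130,170,3.5,"side6.png")
E
```

```text
time: 7.35
tool_pos: [480.6, -92.3, 112.6]
tcp_rot: [179.9, -0.4, 174.8]
ft_force: [-0.2, -0.4, -0.8]
finger_gap: 0.3
t 7.35 pos [480.6 -92.3 112.6] rot [179.9   -0.38 174.76] F [-0.2 -0.4 -0.8] gap 0.3
tool delta mm [-2.8 35.1 -3.4]
```

View pics/side6.png

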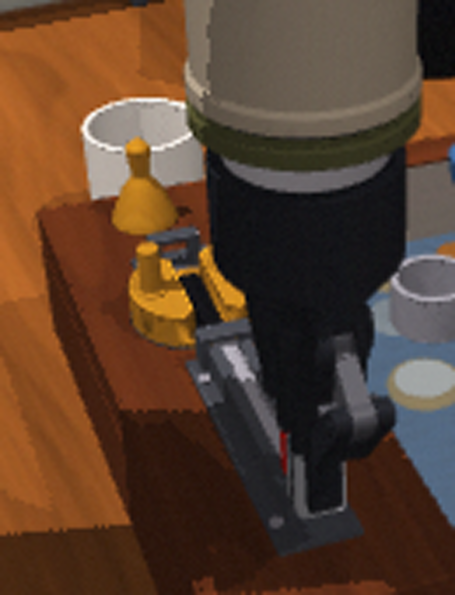

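The fingertip is behind the stud, at about (320,510) with the red stud just ahead. I'll advance to contact.

```bash
python3 -m crank '{"slide":[[-0.0015,0.005,-0.001],[-0.001,0.005,-0.001],[0,0.003,0],[0,0.003,0],[0,0,0]],"twist":[0,0,0,0,0]}'
python3 -m crank '{"slide":[[0,0.004,0],[0,0.004,0],[0,0,0]],"twist":[0,0,0]}'
python3 -c "
from h import *
rel(486.6,-57.7,116)"
```

```text
time: 7.9
tool_pos: [487.6, -78.0, 119.0]
tcp_rot: [-180.0, 0.1, 174.9]
ft_force: [-0.1, -0.5, 0.2]
finger_gap: 0.0
time: 8.2
tool_pos: [488.0, -70.0, 118.6]
tcp_rot: [180.0, 0.0, 174.9]
ft_force: [0.7, -1.6, 1.5]
finger_gap: -0.3
t 8.2 pos [488.  -70.  118.6] rot [1.8000e+02 3.0000e-02 1.7491e+02] F [ 0.7 -1.6  1.5] gap -0.3
tool delta mm [ 2.5 12.1  2.6]
```

```bash
python3 -m crank '{"slide":[[0.0005,0.003,0.001],[0.0005,0.003,0.001],[0,0.003,0],[0,0.003,0]],"twist":[0,0,0,0]}'
python3 -m crank '{"slide":[[0,0.003,0],[0,0.003,0],[0,0.003,0],[0,0.003,0]],"twist":[0,0,0,0]}'
python3 -m crank '{"slide":[[0,0.003,0],[0,0.003,0],[0,0.003,0],[0,0,0]],"twist":[0,0,0,0]}'
```

```text
time: 8.6
tool_pos: [487.5, -57.9, 115.9]
tcp_rot: [180.0, -0.0, 174.9]
ft_force: [0.4, -2.6, 0.8]
finger_gap: 0.2
time: 9.0
tool_pos: [488.7, -46.0, 116.1]
tcp_rot: [180.0, -0.0, 174.9]
ft_force: [0.4, -2.8, 0.3]
finger_gap: -0.2
time: 9.4
tool_pos: [489.6, -36.8, 116.2]
tcp_rot: [180.0, -0.0, 174.9]
ft_force: [-0.9, -0.9, -0.5]
finger_gap: 0.3
```

Run:
```python
from h import *
s=viewer.snapshot("side"); crop(s,190,140,130,170,3.5,"side7.png")
```

```text
(no output)
```

View pics/side7.png

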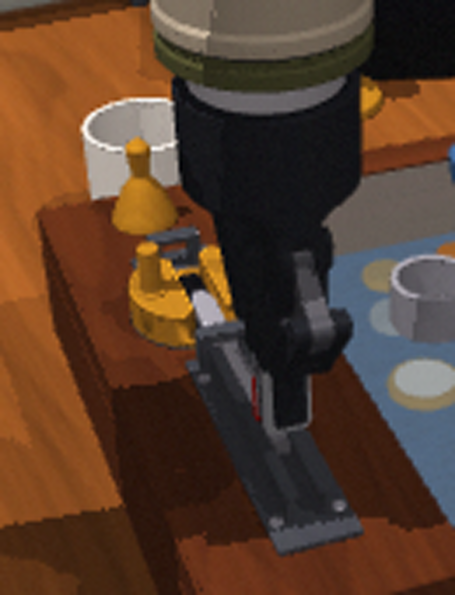

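The bar's bright nose is in the slot at (205,305), with the force about 2 N. I'll continue.

```bash
python3 -m crank '{"slide":[[0,0.004,0],[0,0.004,0],[0,0.004,0],[0,0.004,0],[0,0.004,0]],"twist":[0,0,0,0,0]}'
python3 -m crank '{"slide":[[0,0.004,0],[0,0.004,0],[0,0.004,0],[0,0.004,0],[0,0.004,0]],"twist":[0,0,0,0,0]}'
python3 -m crank '{"slide":[[0,0.004,0],[0,0.004,0],[0,0.003,0],[0,0.003,0],[0,0,0]],"twist":[0,0,0,0,0]}'
```

```text
time: 9.95
tool_pos: [491.5, -17.0, 116.3]
tcp_rot: [-180.0, -0.0, 174.9]
ft_force: [0.3, -1.5, -0.5]
finger_gap: 0.0
time: 10.45
tool_pos: [493.3, 2.9, 116.3]
tcp_rot: [180.0, 0.0, 174.9]
ft_force: [0.3, -2.1, -0.3]
finger_gap: 0.1
time: 10.95
tool_pos: [494.5, 17.0, 116.3]
tcp_rot: [180.0, 0.0, 174.9]
ft_force: [0.3, -0.0, -1.3]
finger_gap: -0.1
```

About 10 mm is left, so I'll take small steps until the stop is felt.

```bash
python3 -m crank '{"slide":[[0,0.002,0],[0,0.002,0],[0,0.002,0],[0,0,0]],"twist":[0,0,0,0]}'
python3 -m crank '{"slide":[[0,0.001,0],[0,0.001,0]],"twist":[0,0]}'
python3 -m crank '{"slide":[[0,0.001,0],[0,0]],"twist":[0,0]}' 2>&1 | tail -1
python3 -m crank '{"slide":[[0,0.001,0],[0,0,0]],"twist":[0,0]}'
python3 - <<'E'
from h import *
s=viewer.snapshot("side"); crop(s,190,140,130,170,3.5,"side8.png")
E
```

```text
time: 11.35
tool_pos: [495.0, 22.7, 116.3]
tcp_rot: [180.0, 0.0, 174.9]
ft_force: [-0.2, -1.3, 0.1]
finger_gap: 0.1
time: 11.55
tool_pos: [495.2, 24.4, 116.3]
tcp_rot: [-180.0, 0.0, 174.9]
ft_force: [-0.0, -2.7, -0.5]
finger_gap: 0.1
schema error: expected 3 numbers
time: 11.75
tool_pos: [495.2, 25.1, 116.3]
tcp_rot: [-180.0, -0.0, 174.9]
ft_force: [-0.2, -4.7, -0.5]
finger_gap: -0.3
```

View pics/side8.png

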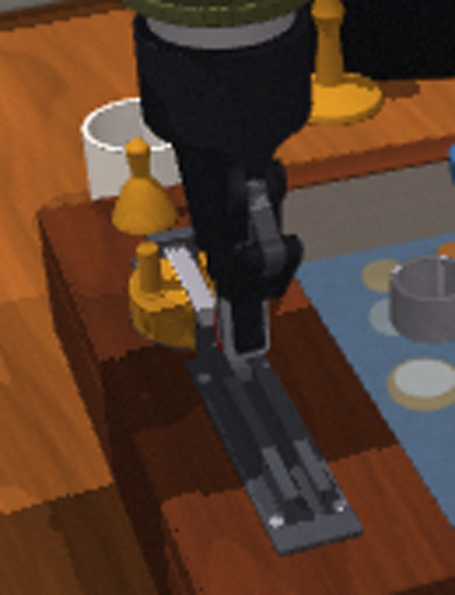

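The bar is through the disc and in the keeper, and the force is starting to rise. I'll go on gently.

```bash
python3 -m crank '{"slide":[[0,0.001,0],[0,0,0]],"twist":[0,0]}'
python3 -m crank '{"slide":[[0,0.001,0],[0,0,0]],"twist":[0,0]}'
```

```text
time: 12.0
tool_pos: [495.3, 25.5, 116.3]
tcp_rot: [-179.9, -0.0, 174.9]
ft_force: [0.2, -10.5, -1.0]
finger_gap: 0.6
time: 12.2
tool_pos: [495.3, 25.8, 116.3]
tcp_rot: [-179.8, -0.0, 174.9]
ft_force: [-1.5, -11.2, -0.2]
finger_gap: 0.0
```

That is firm contact at about 11 N, so I'll stop there. I'll back off and look.

```bash
python3 -m crank '{"slide":[[0,-0.006,0],[0,-0.012,0],[0,0,-0.03],[0,0,-0.04],[0,-0.045,-0.01],[0,-0.045,0],[0,-0.045,0],[0,0,0]],"twist":[0,0,0,0,0,0,0,0]}'
python3 -m crank '{"slide":[[0,-0.045,0],[0,-0.045,0],[0,-0.04,0],[0,0,0]],"twist":[0,0,0,0]}'
python3 - <<'E'
from h import *
s=viewer.snapshot("side"); crop(s,190,140,110,130,4.2,"side9.png")
s=viewer.snapshot("top"); crop(s,200,230,230,110,3.4,"top9.png")
im=s["img"].astype(int); red=(im[...,0]>150)&(im[...,1]<60)&(im[...,2]<60)
c=[c for c in cent(red) if 25<c[0]<100]; print(c)
for q in c: print(onz(s,*q[1],128.5))
E
```

```text
time: 13.0
tool_pos: [481.1, -129.8, 196.6]
tcp_rot: [-179.9, 0.0, 174.6]
ft_force: [0.4, 0.2, 0.9]
finger_gap: 0.1
time: 13.4
tool_pos: [469.5, -258.2, 196.2]
tcp_rot: [-180.0, 0.0, 174.7]
ft_force: [-0.8, 0.8, -0.3]
finger_gap: -0.3
[(46, [320.2, 284.8], [317, 281, 7, 8])]
[496.90987674  45.50827923 128.5       ]
```

View pics/side9.png

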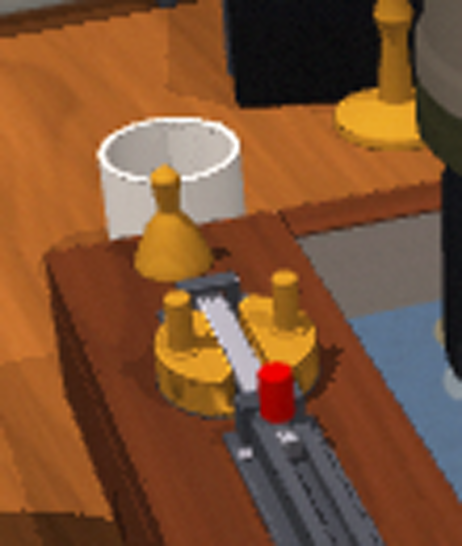

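View pics/top9.png

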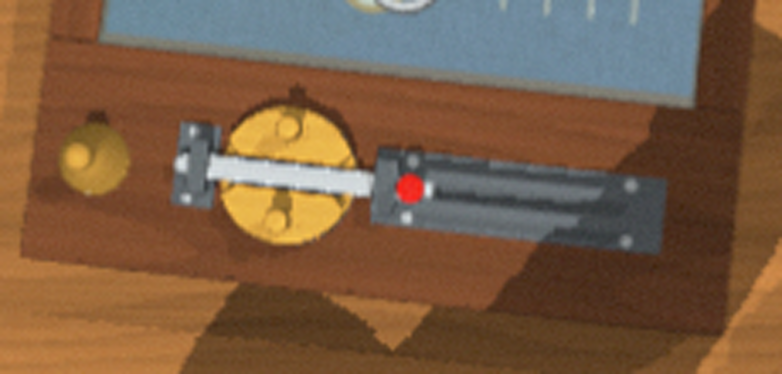

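The bar spans the disc and its nose shows beyond the keeper at about (180,163) in the top view. I'll check the final travel more finely.

Run:
```python
from h import *
s=viewer.snapshot("top"); crop(s,245,260,90,45,8,"top10.png")
a=viewer.snapshot("side"); im=a["img"].astype(int); red=(im[...,0]>150)&(im[...,1]<60)&(im[...,2]<60)
for q in [c for c in cent(red) if 25<c[0]<120]: print("side",q)
print("home stud expected: side/top px", proj(a,[[502.4-.0906*66,110.3-.9959*66,128.5]]),proj(s,[[502.4-.0906*66,110.3-.9959*66,128.5]]))
z=97
for d in (52,56,58,60,62): print(d,((proj(s,[[502.4+.0906*d,110.3+.9959*d,z]])[0]-[245,260]+.5)*8-.5).round(0))
g=lambda u,v:((u+.5)/4.2-.5+190,(v+.5)/4.2-.5+140)
print("side stud", onz(a,*g(276,369),128.5))
```

```text
side (60, [254.2, 231.0], [251, 226, 9, 14])
side (42, [426.9, 221.5], [422, 218, 9, 9])
home stud expected: side/top px [[255.66393548 227.9975489 ]] [[320.7342892  285.09077972]]
52 [ 92. 149.]
56 [ 74. 148.]
58 [ 66. 147.]
60 [ 57. 146.]
62 [ 48. 145.]
side stud [496.52149849  46.32808699 128.5       ]
```

View pics/top10.png

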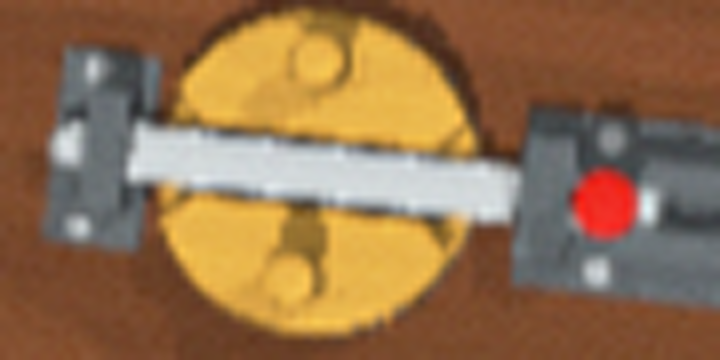

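The nose tip at (52,145) is about 60–61 mm beyond the disc centre, where home is 60 mm. The stud is 65 mm short of the centre, where home is 66 mm. Both say fully home. One last check on the wares, then I'll hand in.

Run:
```python
from h import *
from bench import hand_in
s=viewer.snapshot("top"); cv2.imwrite("pics/top11.png",s["img"][:,:,::-1])
o=cv2.imread("pics/top0.png"); n=s["img"][:,:,::-1]
for nm,(x,y) in dict(bell=(228,276),egg=(279,178),ring=(319,221),scent=(375,217),mug=(170,255),jar=(457,320)).items():
    t=np.ascontiguousarray(o[y-16:y+16,x-16:x+16]); w=np.ascontiguousarray(n[y-24:y+24,x-24:x+24])
    q=cv2.matchTemplate(w,t,cv2.TM_CCOEFF_NORMED); m=cv2.minMaxLoc(q); print(nm,round(m[1],3),(m[3][0]-8,m[3][1]-8))
rel(486,-57,116)
```

```text
bell 0.989 (0, 0)
egg 0.997 (0, 0)
ring 0.997 (0, 0)
scent 0.995 (0, 0)
mug 0.998 (0, 0)
jar 0.963 (0, 0)
t 13.65 pos [ 470.5 -253.2  196.2] rot [ 1.7995e+02 -1.0000e-02  1.7498e+02] F [-0.1  0.1  0.9] gap -0.1
tool delta mm [  1.7 196.7  80.3]
```

View pics/top11.png

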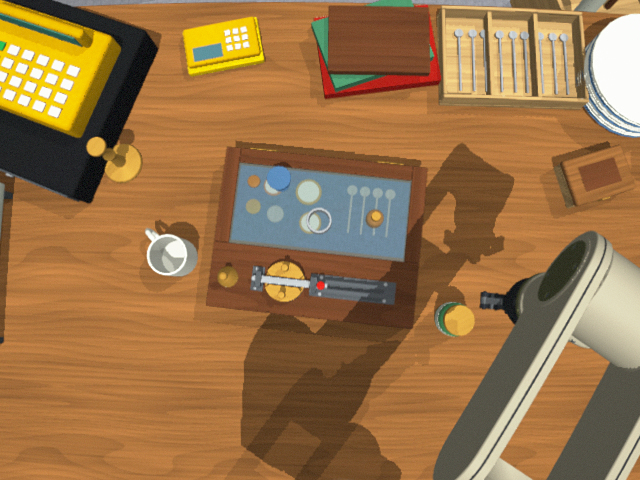

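The wares haven't moved, the bar runs from (257,278) to the stud at (320,285), and the arm is clear.

```bash
python3 -c "
from bench import hand_in
print(hand_in())"
```

```text
the job is handed in; nothing more can be done
None
```

The showcase is locked: the brass disc is in line and the bar is fully home in the keeper. I handed the job in at about 13.7 s.

- **Disc:** I turned it about 48° anticlockwise with the shut fingertip against pin b, using about 3–5 N. The slot ended within about 1° of the bar line.
- **Bar:** I pushed it by the red stud with about 2–3 N. I stopped when the stop pushed back at about 11 N.

**Last checks:**
- **Nose:** the tip is about 60–61 mm past the disc centre, against 60 mm when home.
- **Stud:** it is about 65 mm short of the disc centre, against 66 mm when home.
- **Wares:** all six are at the same pixels as at the start, and the arm is clear with no load.
- **One small disagreement:** the top view showed the stud moving 103.7 mm, not 106 mm. It had first measured about 3 mm ahead of its drawn-back place, which accounts for the gap within the 2 mm calibration.

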